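# Lock a relay housing into the assembly fixture

## Task

Set the shorter of the two grey housings flat in the fixture's channel, between the fixed stop and the sliding jaw, without dropping it. Then pull up the jaw's spring plunger knob, move the jaw one hole towards the housing and let the plunger snap fully home there, so that the housing is held captive. Leave everything else on the bench where it is.

Things in the scene. Friction and masses are not known exactly. Their poses are not given: they have to be found in the camera images.
- housing: The shorter grey housing, loose: a box 50 mm wide (its x), 70 mm long (its y), 40 mm high, about 0.25 kg, with a black strip and six brass screws on top, standing upright on the bench. Origin: centre of its underside. Turning it by half a turn makes no difference.
- fixture: Grey painted base plate fixed to the bench, 160 mm (x) by 240 mm (y), 12 mm thick; origin: centre of its underside, z up. Along its y runs a channel 56 mm wide (x -28 to 28 mm), floor at z = 12 mm, between two steel rails 8 mm thick that rise to z = 18 mm.
- stop_face (a point): Centre of the inner face of the fixed stop, an aluminium block 72 mm wide across the channel's -y end: fixture x = 0, y = -95 mm, z = 30 mm; top at z = 48 mm. The jaw stands across the channel facing it, 105 mm away at the start; one hole nearer leaves 75 mm.
- next_hole (a point): Mouth of the next hole for the plunger: fixture x = 60 mm, y = -8 mm, z = 28 mm. It is one of four 9.5 mm holes, 30 mm apart (y = 52, 22, -8, -38 mm), in an aluminium index strip 30 mm wide along the +x side of the channel, top at z = 28 mm. At the start the pin sits in the hole at y = 22 mm.
- jaw (a joint): Travel of the dark steel sliding jaw in m: 0 at the start, locked in its first hole; grows as it moves in the fixture's -y direction, towards the fixed stop; 0.030 at the next hole. It slides in the fixture along y only, against about 1.5 N of friction, and cannot be moved while the pin is in a hole.
- jaw_face (a point): Centre of the jaw's face towards the housing, 30 mm above the bench. Jaw 72 mm wide, 26 mm thick, top at z = 48 mm, with an arm reaching to x = 78 mm over the index strip (top at 42 mm) that carries the plunger.
- plunger (a joint): Lift of the plunger in m: 0 = fully home in a hole, 0.012 = fully pulled. A spring pushes it down, about 5 N at 0, 9 N at 0.010. The pin (8 mm thick, round end) reaches 8 mm into the hole and is free above 0.008; let go between holes it rests on the strip at 0.008, and it drops into a hole when within about 2 mm of it.
- knob (a point): Centre of the plunger's black round knob, 26 mm in diameter, 22 mm high, on the jaw's arm at fixture x = 60 mm (y = 22 mm at the start); centre 71 mm, top 82 mm above the bench at lift 0. Below it a steel collar 18 mm wide, top at 54 mm. Pulled straight up; the jaw can be dragged along by the knob.
- long_housing: The longer grey housing, 50 x 100 x 40 mm, otherwise alike. Bystander. Origin: centre of underside.
- coil: Round copper coil with black end discs, 52 mm in diameter, 49 mm high. Bystander.
- ring_nut: Small steel ring, 28 mm in diameter, 12 mm high, lying flat. Bystander.
- screwdriver: Screwdriver, 180 mm long. Bystander.
- wrench: Steel wrench, 160 mm long. Bystander.
- oil_bottle: White plastic bottle, 48 mm in diameter, 110 mm high. Bystander.

How it is judged (in metres and radians):
On the way, in this order (a step that is already met when the one before it is completed fails the run):
1. the shorter housing lies flat in the channel between stop and jaw, let go, with the jaw still locked in its first hole (x of housing in the frame of fixture between -0.004 and 0.004 m and z of housing in the frame of fixture between 0.009 and 0.0145 m and angle between the y axis of housing and the y axis of fixture, either way round below 0.12 rad and angle between housing's own z axis and vertical below 0.08 rad and y of housing in the frame of fixture between -0.064 and -0.022 m and value of joint jaw between -0.003 and 0.003 m and value of joint plunger below 0.002 m and contact force between the fingers and housing below 0.1 N and linear speed of housing below 0.02 m/s), for 0.2 s.
2. the plunger is pulled up out of the first hole (value of joint plunger above 0.007 m), for 0.05 s.
At the end, for the whole second after the job is handed in: Jaw in the next hole (travel 27.5 to 32.5 mm), plunger home (lift under 1.5 mm). Shorter housing at rest on the channel floor between stop and jaw: within 4 mm of the channel's middle, aligned within 0.12 rad, tilt under 0.08 rad, released (x of housing in the frame of fixture between -0.004 and 0.004 m and z of housing in the frame of fixture between 0.009 and 0.0145 m and angle between the y axis of housing and the y axis of fixture, either way round below 0.12 rad and angle between housing's own z axis and vertical below 0.08 rad and y of housing in the frame of fixture between -0.064 and -0.051 m and value of joint jaw between 0.0275 and 0.0325 m and value of joint plunger below 0.0015 m and linear speed of housing below 0.02 m/s and contact force between the fingers and housing below 0.1 N); the robot touches nothing.
It fails at once if the housing is dropped (moves faster than 0.6 m/s while the fingers do not touch it) (linear speed of housing above 0.6 m/s and contact force between the fingers and housing below 0.1 N).
It fails at once if any other loose thing on the bench is moved by more than 30 mm (distance of any of long_housing, coil, ring_nut, screwdriver, wrench, oil_bottle from where it was at the start of the episode above 0.03 m).
It also fails if it takes over 45 s, if anything falls off the work surface, if the arm or the gripper's body presses on something with over 40 N, if the wrist force passes 120 N, or if a joint passes its speed limit or range.

## Robot

A 6-joint arm with a two-finger parallel gripper is mounted at the origin on the work surface. World frame = base frame: x ahead of the robot, y to its left, z up, the work surface at z = 0. Lengths are in mm, angles in rad, forces in N, time in s.
With the tool pointing down it reaches from about 300 to 775 mm from the base axis. Payload 14.6 kg.
Tool frame: the origin (TCP) lies midway between the tips of the shut fingers; the grasp point (between the pads) lies behind it (manip.grip_depth is the z of the grasp point in the tool frame, in mm); z points along the fingers, y is the line along which they close (so a half turn about z gives the same grasp; the last joint's range is limited). The gripper opens to 94 mm and grips with 3 to 60 N. Pads are 16 mm wide; open, the fingers measure 119 mm over their backs; the gripper's body (75 mm by 177 mm) begins 78 mm behind the grasp point.
Start: joints at [1.162, 0.3, 1.521, -0, 1.321, -0.067], TCP at [184.348, 518.175, 205.446] pointing down, gripper open.
Joint ranges: [-3.03, 3.03], [-0.79, 2.21], [0.23, 2.52], [-1.04, 4.18], [0, 3.07], [-2.55, 2.55]. Speed limits (rad/s): [2.22, 2.22, 2.57, 3.14, 3.14, 3.14].

## Interface

Orientations are given as [roll, pitch, yaw] about the fixed x, y, z axes, in that order (R = Rz(yaw) Ry(pitch) Rx(roll)).
In Python, from cell import manip gives the robot as it stands.
- The arm moves only by the shell command python3 nudge.py 'ROWS' [OPENING] [FORCE]. ROWS is a JSON object whose key "ticks" holds a list of rows, 1 to 5 of them, each of 6 numbers: dx, dy, dz in cm, then a rotation vector rx, ry, rz in units of 0.05 rad; each row is the pose to reach, as a shift and turn from the pose commanded when the command began, along the tool's axes at that moment; what a row does not reach only later rows make up. A row lasts 1/10 s, in which the tool goes at most 50 mm and 0.15 rad, less where a joint would pass 70% of its speed; a pose out of reach is approached as far as the arm can. OPENING is the finger opening in mm, set as the command begins (- or left out keeps the last). The fingers move at their own pace and stop on an object; FORCE is the grip in N (left out, the last holds). Time passes only in rows, so rows that do not move let the fingers close. It prints the time, the measured TCP pose, the force, the opening and the grip force at its end. Input that does not fit is refused with a message, and nothing moves.
- manip.read_state(): the state, without advancing time (a new reading comes with each control period).
- manip.camera(name): name is "side" or "top" or "wrist"; returns (picture, depth): 400x640x3 uint8, red, green, blue; 400x640 float32, mm along the optical axis (not along the pixel's ray), 0 where there is no reading.
- manip.camera_info(name): a dict with "K" (3x3 intrinsics, pixels), "rvec" (rotation vector, rad) and "tvec" (3), from world to camera coordinates, as OpenCV has them; the wrist camera has in their place "mount" (4x4, takes a point from camera to tool coordinates, whose origin is the TCP and whose axes are the flange's). Camera axes: x right, y down, z forward; pixel columns grow to the right and rows downward; lengths in mm; the calibration is good to about 2 mm. The wrist camera is an equidistant fisheye: a pixel r from the principal point sees the ray r / f radians off the axis. A picture is of the moment at which its call begins: read the wrist's pose just before it. camera_info takes no time and is no camera call.
- manip.sign_off(): hands the job in; it is judged then, once.
The state is a dict: "clock": time; "joints": joint angles; "qd": joint speeds; "effort": joint torques, N m; "eef_pos": TCP position; "eef_rot": TCP orientation; "wrist_force": force on the tool from outside, world axes, zero at the start; "moment": the same for the moment, N m; "finger_gap": finger opening in mm; "finger_force": force on a finger pad.
Only numpy, scipy, OpenCV 4.12 (cv2) and the standard library are available. Lean on these libraries where they do the work, as an engineer would, in place of code of your own. Each camera call takes 0.05 s, during which the arm holds its last target. There are 200 camera calls.

## Working session

There is one attempt and no reset: what is moved stays moved. The work goes in short steps, Python scripts to look and compute and a shell command to move; the robot and the scene stay as the last step left them, time stands still between calls to the robot, and variables do not carry over. Pictures are saved under pics/ and viewed, at most 10 in all, crops included, and the job is handed in when it is done.

```bash
ls; mkdir -p pics; python3 - <<'E'
from cell import manip
import cv2,numpy as np
print(manip.read_state(), manip.grip_depth)
for n in("top","side"):
    p,d=manip.camera(n); cv2.imwrite(f"pics/{n}0.png",p[:,:,::-1]); np.savez(f"{n}0.npz",p=p,d=d)
    print(n,manip.camera_info(n))
print(manip.camera_info("wrist"))
E
```

```text
cell.py
nudge.py
pics
{'clock': 0.0, 'joints': array([ 1.16242006e+00,  3.00476920e-01,  1.52156496e+00, -1.27806253e-05,
        1.32069443e+00, -6.65925874e-02]), 'qd': array([ 0.00094896, -0.00041473,  0.00144845,  0.00050788,  0.0005487 ,
        0.0010333 ]), 'effort': array([ 1.28542717e-03, -5.31827652e+01, -3.52727902e+01,  7.09439255e-02,
        2.45453574e-02, -1.52356915e-04]), 'eef_pos': array([184.24298526, 517.95160095, 204.8899571 ]), 'eef_rot': array([-3.14045071e+00, -6.37508231e-05,  2.79981211e+00]), 'wrist_force': array([-0.27570907,  0.56983001, -0.37833636]), 'moment': array([ 0.02585464,  0.03253133, -0.01893938]), 'finger_force': 0.0, 'finger_gap': 94.2358980515108} -18.8
top {'K': array([[375.84412708,   0.        , 318.11360156],
       [  0.        , 375.84412708, 205.99272635],
       [  0.        ,   0.        ,   1.        ]]), 'rvec': array([ 2.11447172, -2.1224858 ,  0.19179839]), 'tvec': array([  40.22696785,  560.75913688, 1048.50276396])}
side {'K': array([[365.04976252,   0.        , 319.90300273],
       [  0.        , 365.04976252, 200.97728037],
       [  0.        ,   0.        ,   1.        ]]), 'rvec': array([ 2.41582266, -0.27457662,  0.11137699]), 'tvec': array([-513.98165985,  139.17773431,  828.35999262])}
{'K': array([[309.70691629,   0.        , 318.65204266],
       [  0.        , 309.70691629, 201.35722782],
       [  0.        ,   0.        ,   1.        ]]), 'mount': array([[-6.88814795e-04, -9.60548731e-01, -2.78110880e-01,
         8.04547144e+01],
       [ 9.99999759e-01, -6.38881467e-04, -2.70172265e-04,
        -4.51412910e-01],
       [ 8.18337387e-05, -2.78111000e-01,  9.60548940e-01,
        -1.79873775e+02],
       [ 0.00000000e+00,  0.00000000e+00,  0.00000000e+00,
         1.00000000e+00]])}
```

View pics/top0.png

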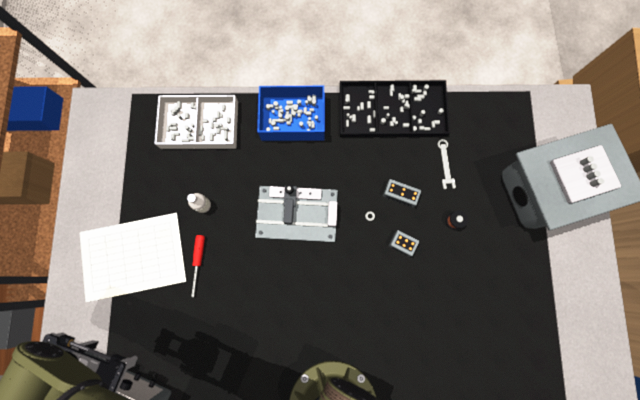

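View pics/side0.png

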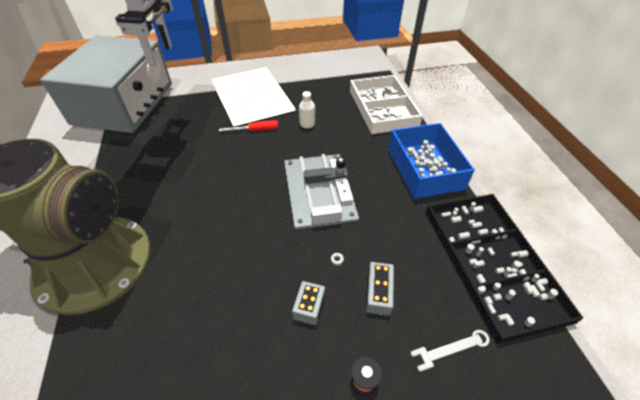

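The top view shows the fixture at about (297,214), with the knob at (290,188) and the stop at (333,214). The short housing is at (405,242), the long one at (403,192) and the ring at (370,216). The side view agrees, with the short housing at (309,301) and the knob at (340,163). Next I measure with the depth data.

```bash
cat > h.py <<'E'
import numpy as np,cv2
from cell import manip
from scipy.spatial.transform import Rotation as R
def cloud(n,d,inf=None):
    """world xyz per pixel"""
    i=manip.camera_info(n);K=i["K"]
    v,u=np.mgrid[0:400,0:640].astype(float)
    a=(u-K[0,2])/K[0,0];b=(v-K[1,2])/K[1,1]
    if n=="wrist":
        r=np.hypot(a,b)+1e-9;t=np.tan(np.minimum(r,1.5))/r
        P=np.stack([a*t*d,b*t*d,d],-1);P[r>1.2]=np.nan
        M=i["mount"];p,o=inf
        P=P@M[:3,:3].T+M[:3,3]
        return P@R.from_euler("xyz",o).as_matrix().T+p
    P=np.stack([a*d,b*d,d],-1)
    return (P-i["tvec"])@R.from_rotvec(i["rvec"]).as_matrix()
def rect(P,m):
    q=P[m][:,:2].astype(np.float32);(c,s,a)=cv2.minAreaRect(q)
    if s[0]>s[1]:s=s[::-1];a+=90   # a = direction of second (long) side minus 90
    return np.round(c,1),np.round(s,1),round((a+90)%180,1),m.sum(),np.round(np.median(P[m][:,2]),1)
def wrist(tag):
    s=manip.read_state();p,d=manip.camera("wrist")
    cv2.imwrite(f"pics/{tag}.png",p[:,:,::-1])
    P=cloud("wrist",d,(s["eef_pos"],s["eef_rot"]));P[d==0]=np.nan
    np.savez(f"{tag}.npz",p=p,P=P,pos=s["eef_pos"],rot=s["eef_rot"]);return p,P,s
E
python3 - <<'E'
from h import *
C={}
for n,rs in(("top",dict(short=(385,425,225,262),long=(378,428,172,212),fix=(245,350,175,255),ring=(360,380,205,226))),("side",dict(short=(285,335,270,335),long=(360,402,250,325),fix=(270,370,140,240),ring=(325,350,248,270)))):
    f=np.load(n+"0.npz");P=cloud(n,f["d"]);P[f["d"]==0]=np.nan
    b=(P[...,2]);print(n,"bench",np.nanmedian(b[np.abs(P[...,1])<100]))
    for k,(a,e,c,g) in rs.items():
        m=np.zeros(b.shape,bool);m[c:g,a:e]=1
        lo,hi=dict(short=(32,50),long=(32,50),fix=(8,15),ring=(6,18))[k]
        print(n,k,rect(P,m&(b>lo)&(b<hi)))
        if k=="fix":
            print(" high",rect(P,m&(b>40)&(b<54)))
            print(" knob",rect(P,m&(b>70)))
E
```

```text
top bench 1.1590546291806407
top short (array([ 455.5, -214.3]), array([50.8, 70.3]), 62.1, np.int64(421), np.float64(39.8))
top long (array([ 607.3, -215.4]), array([ 50.5, 100.3]), 69.4, np.int64(555), np.float64(39.8))
top fix (array([549.2, 103.2]), array([160.5, 239.8]), 86.8, np.int64(2498), np.float64(11.5))
 high (array([567.2,  61.7]), array([112.1, 159.1]), 87.1, np.int64(493), np.float64(47.0))
 knob (array([609.5, 121.9]), array([23.2, 23.3]), 178.2, np.int64(66), np.float64(80.1))
top ring (array([ 533.6, -122.5]), array([27.4, 41.4]), 38.1, np.int64(49), np.float64(10.7))
side bench 5.145923539064439
side short (array([ 453.8, -213.7]), array([49.6, 70.8]), 62.0, np.int64(840), np.float64(41.2))
side long (array([ 605.6, -214.3]), array([ 49.5, 101.1]), 69.0, np.int64(1099), np.float64(41.3))
side fix (array([547.8, 104.6]), array([160.4, 242.4]), 86.7, np.int64(2200), np.float64(12.9))
 high (array([565.7,  61.9]), array([113.2, 158.9]), 86.7, np.int64(676), np.float64(47.9))
 knob (array([608.6, 123. ]), array([24.2, 24.5]), 57.2, np.int64(82), np.float64(81.3))
side ring (array([ 538.7, -118.6]), array([25.2, 27.7]), 75.4, np.int64(89), np.float64(12.0))
```

```bash
cat >> h.py <<'E'
FX=np.array([548.5,103.9]);FY=-0.057
def fw(x,y):
    c,s=np.cos(FY),np.sin(FY);return FX+[c*x-s*y,s*x+c*y]
def go(x,y,z,w):
    s=manip.read_state();A=R.from_euler("xyz",s["eef_rot"]);B=R.from_euler("xyz",[np.pi,0,w])
    print(np.round(A.inv().apply(np.array([x,y,z])-s["eef_pos"]),1),np.round((A.inv()*B).as_rotvec(),3))
E
python3 -c "
from h import *
go(454.7,-214,140,1.082)"
```

```text
[-500.1 -598.9   65.5] [-1.000e-03  1.000e-03  1.718e+00]
```
Keep z; first a command of 5 rows with full target. z decrease gradual: at 1/3 of way z ~185, fine above bottle (bottle at 200ish image... (y=~380,x~560?) fine).

Careful with the scale: shifts go in cm and turns go in units of 0.05 rad. That gives: -599 mm is -59.9, -500 mm is -50, 1.718 rad is 34.36.

```bash
python3 nudge.py '{"ticks":[[-50,-59.9,0,0,0,34.36],[-50,-59.9,0,0,0,34.36],[-50,-59.9,0,0,0,34.36],[-50,-59.9,0,0,0,34.36],[-50,-59.9,0,0,0,34.36]]}' 85; python3 -c "
from h import *
go(454.7,-214,140,1.082)"
```

```text
clock: 0.6
eef_pos: [271.0, 281.8, 205.2]
eef_rot: [-3.141, 0.0, 2.044]
wrist_force: [1.1, 0.5, 0.4]
finger_gap: 85.0
finger_force: 0.0
[-525.   -62.5   65.3] [-0.     0.     0.962]
```

Converted, -525 mm is -52.5, 65 mm is 6.5, 0.962 rad is 19.24.

```bash
python3 nudge.py '{"ticks":[[-52.5,-6.25,6.5,0,0,19.24],[-52.5,-6.25,6.5,0,0,19.24],[-52.5,-6.25,6.5,0,0,19.24],[-52.5,-6.25,6.5,0,0,19.24],[-52.5,-6.25,6.5,0,0,19.24]]}' 85; python3 -c "
from h import *
go(454.7,-214,140,1.082)"
```

```text
clock: 1.1
eef_pos: [358.6, 49.4, 174.8]
eef_rot: [3.141, -0.0, 1.294]
wrist_force: [1.4, 0.3, 0.5]
finger_gap: 84.9
finger_force: 0.0
[-227.1  164.5   34.9] [ 0.    -0.     0.212]
```

Converted, -227 mm is -22.7, 164.5 mm is 16.45, 0.212 rad is 4.24.

```bash
python3 nudge.py '{"ticks":[[-22.7,16.45,3.5,0,0,4.24],[-22.7,16.45,3.5,0,0,4.24],[-22.7,16.45,3.5,0,0,4.24],[-22.7,16.45,3.5,0,0,4.24],[-22.7,16.45,3.5,0,0,4.24]]}'; python3 -c "
from h import *
go(454.7,-214,140,1.082)"
```

```text
clock: 1.6
eef_pos: [445.1, -183.2, 143.5]
eef_rot: [-3.141, -0.0, 1.087]
wrist_force: [0.0, -0.7, 0.8]
finger_gap: 84.8
finger_force: 0.0
[-22.8  22.8   3.5] [-0.    -0.     0.005]
```

Converted, -31 mm is -3.1, 19 mm is 1.9.

```bash
python3 nudge.py '{"ticks":[[-3.1,1.9,0.4,0,0,0],[-3.1,1.9,0.4,0,0,0],[-3.1,1.9,0.4,0,0,0]]}'; python3 - <<'E'
from h import *
go(454.7,-214,140,1.082)
p,P,s=wrist("w1");z=P[...,2]
m=(z>33)&(z<50)&(np.hypot(P[...,0]-454,P[...,1]+214)<75)
print(rect(P,m))
E
```

```text
clock: 1.9
eef_pos: [447.0, -217.5, 139.4]
eef_rot: [-3.14, -0.0, 1.086]
wrist_force: [-0.7, 0.9, -0.3]
finger_gap: 84.8
finger_force: 0.0
[ 6.7  5.2 -0.6] [-0.001 -0.     0.004]
(array([ 455. , -213.5]), array([50.8, 69.4]), 62.0, np.int64(3834), np.float64(41.0))
```

Converted, 40 mm is 4, 90 mm is 9, 0.004 rad is 0.08.

```bash
python3 nudge.py '{"ticks":[[0.67,0.51,0,0,0,0.08],[0.67,0.51,4,0,0,0.08],[0.67,0.51,8,0,0,0.08],[0.67,0.51,9,0,0,0.08],[0.67,0.51,9,0,0,0.08]]}'; python3 -c "
from h import *
go(454.9,-213.7,12,1.082)"
```

```text
clock: 2.45
eef_pos: [455.0, -212.8, 49.6]
eef_rot: [-3.14, -0.0, 1.085]
wrist_force: [0.9, 0.3, 0.6]
finger_gap: 84.9
finger_force: 0.0
[-0.9  0.4 37.6] [-0.002 -0.     0.003]
```

Converted, 37 mm is 3.7, 20 mm is 2, 0.003 rad is 0.06.

```bash
python3 nudge.py '{"ticks":[[-0.09,0.04,2,0,0,0.06],[-0.09,0.04,3.7,0,0,0.06],[-0.09,0.04,3.7,0,0,0.06]]}'; python3 nudge.py '{"ticks":[[0,0,0,0,0,0],[0,0,0,0,0,0],[0,0,0,0,0,0],[0,0,0,0,0,0],[0,0,0,0,0,0]]}' 40 25;python3 nudge.py '{"ticks":[[0,0,0,0,0,0],[0,0,0,0,0,0],[0,0,0,0,0,0]]}'
```

```text
clock: 2.75
eef_pos: [455.2, -214.4, 13.4]
eef_rot: [-3.141, -0.0, 1.081]
wrist_force: [0.6, -0.4, -0.5]
finger_gap: 85.0
finger_force: 0.0
clock: 3.25
eef_pos: [455.0, -214.7, 13.3]
eef_rot: [3.142, -0.0, 1.081]
wrist_force: [-0.5, 1.0, 5.1]
finger_gap: 49.7
finger_force: 25.0
clock: 3.55
eef_pos: [454.9, -214.7, 13.3]
eef_rot: [-3.141, 0.0, 1.081]
wrist_force: [-2.3, 1.8, 5.9]
finger_gap: 49.6
finger_force: 25.0
```

Converted, -120 mm is -12, -110 mm is -11.

```bash
python3 nudge.py '{"ticks":[[0,0,-3,0,0,0],[0,0,-7,0,0,0],[0,0,-11,0,0,0],[0,0,-12,0,0,0],[0,0,-12,0,0,0]]}'; python3 -c "
from h import *
x,y=fw(0,-55);go(x,y,130,1.514)"
```

```text
clock: 4.05
eef_pos: [455.3, -214.9, 133.6]
eef_rot: [3.14, 0.0, 1.081]
wrist_force: [-0.7, -0.6, -3.9]
finger_gap: 49.8
finger_force: 25.0
[275.2 -44.7   3.5] [ 0.002  0.001 -0.433]
```

Converted, -10 mm is -1, -5 mm is -0.5, -0.3 rad is -6.

```bash
python3 nudge.py '{"ticks":[[3,-0.5,0,0,0,-1.2],[6.5,-1,0,0,0,-2.4],[10,-1.6,0,0,0,-3.6],[13.5,-2.2,0,0,0,-4.8],[17,-2.8,0,0,0,-6]]}'; python3 nudge.py '{"ticks":[[4,-0.15,0,0,0,-1],[7,0,0,0,0,-1.8],[9.5,0.6,0,0,0,-2.66],[9.5,0.6,0,0,0,-2.66]]}'; python3 -c "
from h import *
x,y=fw(0,-55);go(x,y,130,1.514)"
```

```text
clock: 4.55
eef_pos: [509.6, -50.0, 130.4]
eef_rot: [-3.138, 0.0, 1.383]
wrist_force: [-0.7, 0.7, -2.3]
finger_gap: 49.9
finger_force: 25.0
clock: 4.95
eef_pos: [533.7, 43.0, 130.3]
eef_rot: [-3.138, -0.0, 1.518]
wrist_force: [0.7, -0.5, -2.9]
finger_gap: 50.1
finger_force: 25.0
[ 6.6 11.3  0.2] [-0.003 -0.     0.004]
```

```bash
python3 nudge.py '{"ticks":[[0.5,1.13,0,-0.06,0,0.08],[0.5,1.13,0,-0.06,0,0.08],[0.5,1.13,0,-0.06,0,0.08]]}'; python3 - <<'E'
from h import *
x,y=fw(0,-55);go(x,y,130,1.514)
p,P,s=wrist("w2");z=P[...,2]
print(s["eef_pos"],s["eef_rot"])
for lo,hi in((8,15),(15,20),(25,30),(44,51),(76,90)):
    print(lo,rect(P,(z>lo)&(z<hi)&(np.abs(P[...,0]-548)<100)&(np.abs(P[...,1]-103)<135)))
E
```

```text
clock: 5.25
eef_pos: [544.8, 44.4, 131.5]
eef_rot: [3.141, 0.0, 1.509]
wrist_force: [-0.3, -0.8, -2.8]
finger_gap: 49.9
finger_force: 25.0
[4.6 0.3 1.5] [ 0.001  0.    -0.005]
[544.82124434  44.4190934  131.47366126] [3.14106599e+00 3.08968007e-04 1.50932033e+00]
8 (array([548.6, 104.6]), array([160.9, 238.6]), 86.6, np.int64(19725), np.float64(12.6))
15 (array([546.5, 109. ]), array([146.8, 230.1]), 86.5, np.int64(2792), np.float64(18.4))
25 (array([609. , 108.4]), array([ 31.2, 155. ]), 86.6, np.int64(3561), np.float64(28.6))
44 (array([570.3, 125.2]), array([ 32.1, 112.5]), 176.8, np.int64(2595), np.float64(48.4))
76 (array([609.2, 122.4]), array([25.2, 25.5]), 127.3, np.int64(880), np.float64(82.5))
```

View pics/w2.png

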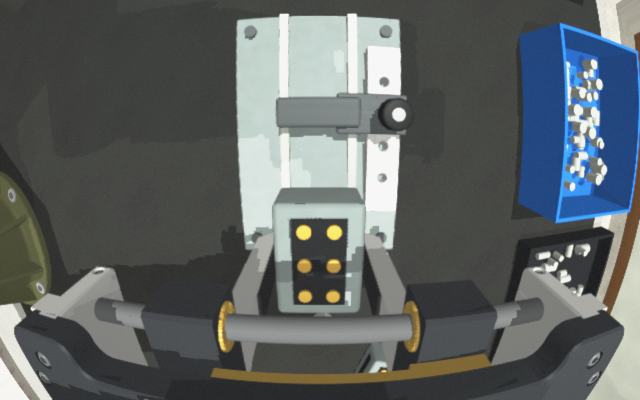

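The picture shows the housing held square, centred near (318,250). The jaw is at (318,112), the knob at (397,114), the rails at columns 284 and 352, and the next hole is visible at (382,146). Next I check the channel centre and the housing in the hand.

```bash
sed -i 's/^FX=.*/FX=np.array([548.5,104.2]);FY=-0.0585/' h.py; python3 - <<'E'
from h import *
f=np.load("w2.npz");P=f["P"];z=P[...,2];D=P[...,:2]-FX
c,s=np.cos(FY),np.sin(FY);x=c*D[...,0]+s*D[...,1];y=-s*D[...,0]+c*D[...,1]
for a,b in((-40,-15),(15,40)):
  for ya,yb in((-10,5),(40,60),(90,115)):
    m=(z>16)&(z<21)&(x>a)&(x<b)&(y>ya)&(y<yb);print(a,ya,m.sum(),np.round(np.percentile(x[m],[3,50,97]),1))
m=(z>78)&(np.hypot(x-60,y-22)<25);print("knob",x[m].mean(),y[m].mean())
m=(z>40)&(z<55)&(abs(y-22)<30)&(abs(x)<34);print("jaw y",np.percentile(y[m],[2,98]))
# holes
m=(z>145)&(z<175)&(abs(x)<40)&(y>-100)&(y<-10);print("hous",rect(P,m),np.percentile(x[m],[1,99]),np.percentile(y[m],[1,99]))
E
```

```text
-40 -10 127 [-35.1 -31.4 -28.3]
-40 40 179 [-35.3 -31.5 -27.8]
-40 90 211 [-35.4 -31.5 -27.7]
15 -10 104 [28.3 31.7 35.1]
15 40 172 [28.1 31.9 35.7]
15 90 221 [28.1 32.1 36. ]
knob 59.11653613389338 21.76967232729465
jaw y [ 5.96973403 37.49420667]
hous (array([545.3,  45.2]), array([70.3, 74. ]), 176.8, np.int64(11518), np.float64(159.2)) [-33.68788482  34.32560095] [-91.87113131 -24.40154742]
```

```bash
python3 -c "
from h import *
x,y=fw(0.1,-56.5);print(x,y);go(x,y,26,1.512)"
```

```text
545.2964638457019 47.79080433025034
[3.400e+00 1.000e-01 1.058e+02] [ 0.001  0.    -0.003]
```

```bash
python3 nudge.py '{"ticks":[[0.34,0,0,0.02,0,-0.06],[0.34,0,3,0.02,0,-0.06],[0.34,0,6,0.02,0,-0.06],[0.34,0,7.8,0.02,0,-0.06],[0.34,0,7.8,0.02,0,-0.06]]}';python3 nudge.py '{"ticks":[[0,0,0,0,0,0],[0,0,0,0,0,0]]}'; python3 -c "
from h import *
x,y=fw(0.1,-56.5);go(x,y,25.8,1.512)"
```

```text
clock: 5.8
eef_pos: [544.5, 48.2, 52.7]
eef_rot: [-3.139, 0.0, 1.513]
wrist_force: [0.4, 0.2, -2.1]
finger_gap: 49.7
finger_force: 25.0
clock: 6.0
eef_pos: [546.8, 48.3, 56.3]
eef_rot: [3.138, -0.0, 1.513]
wrist_force: [-0.8, -0.5, -2.4]
finger_gap: 50.1
finger_force: 25.0
[-0.6 -1.5 30.5] [ 0.004 -0.     0.001]
```

```bash
for i in 1 2 3; do python3 nudge.py '{"ticks":[[0,0,0,0,0,0]]}' | grep -E "eef"; done; python3 -c "
from h import *
x,y=fw(0.1,-56.5);go(x,y,25.8,1.512)"
```

```text
eef_pos: [546.7, 48.3, 56.2]
eef_rot: [3.138, -0.0, 1.513]
eef_pos: [546.4, 48.3, 55.8]
eef_rot: [3.138, -0.0, 1.513]
eef_pos: [546.2, 48.3, 55.4]
eef_rot: [3.139, -0.0, 1.513]
[-0.6 -1.  29.6] [ 0.003 -0.     0.001]
```

Converted, -0.5 mm is -0.05, 18 mm is 1.8.

```bash
python3 nudge.py '{"ticks":[[-0.05,0,0.6,0,0,0],[-0.05,0,1.2,0,0,0],[-0.05,0,1.6,0,0,0],[-0.05,0,1.8,0,0,0],[-0.05,0,1.8,0,0,0]]}';python3 nudge.py '{"ticks":[[0,0,0,0,0,0],[0,0,0,0,0,0],[0,0,0,0,0,0],[0,0,0,0,0,0]]}'; python3 -c "
from h import *
x,y=fw(0.1,-56.5);go(x,y,25.8,1.512)"
```

```text
clock: 6.8
eef_pos: [545.9, 47.8, 36.5]
eef_rot: [3.14, 0.0, 1.513]
wrist_force: [0.1, 0.6, -3.4]
finger_gap: 50.1
finger_force: 25.0
clock: 7.2
eef_pos: [546.1, 47.8, 37.1]
eef_rot: [3.139, -0.0, 1.513]
wrist_force: [-0.2, -0.1, -2.5]
finger_gap: 49.9
finger_force: 25.0
[-0.1 -0.9 11.3] [ 0.002 -0.     0.001]
```

Converted, 11 mm is 1.1, 9 mm is 0.9.

```bash
python3 nudge.py '{"ticks":[[0,-0.05,0.3,0,0,0],[0,-0.05,0.6,0,0,0],[0,-0.05,0.9,0,0,0],[0,-0.05,1.1,0,0,0],[0,-0.05,1.1,0,0,0]]}';python3 nudge.py '{"ticks":[[0,0,0,0,0,0],[0,0,0,0,0,0],[0,0,0,0,0,0],[0,0,0,0,0,0]]}'; python3 -c "
from h import *
x,y=fw(0.1,-56.5);go(x,y,25.3,1.512)"
```

```text
clock: 7.7
eef_pos: [545.5, 47.8, 25.7]
eef_rot: [3.14, 0.0, 1.513]
wrist_force: [-0.7, 0.4, -2.6]
finger_gap: 49.6
finger_force: 25.0
clock: 8.1
eef_pos: [545.6, 47.9, 26.0]
eef_rot: [3.14, 0.0, 1.513]
wrist_force: [0.5, -0.1, -2.8]
finger_gap: 50.0
finger_force: 25.0
[-0.1 -0.3  0.7] [0.002 0.    0.001]
```

Still no floor contact, so I lower gently until the force turns positive.

Converted, 1 mm is 0.1, 0.6 mm is 0.06.

```bash
python3 nudge.py '{"ticks":[[0,-0.03,0.06,0,0,0],[0,-0.03,0.1,0,0,0],[0,-0.03,0.1,0,0,0]]}' ;python3 nudge.py '{"ticks":[[0,0,0.04,0,0,0],[0,0,0.08,0,0,0],[0,0,0.08,0,0,0]]}'
```

```text
clock: 8.4
eef_pos: [545.4, 47.9, 25.4]
eef_rot: [3.139, -0.0, 1.513]
wrist_force: [-3.1, 0.3, 4.4]
finger_gap: 49.7
finger_force: 25.0
clock: 8.7
eef_pos: [545.4, 47.9, 25.4]
eef_rot: [3.139, 0.0, 1.513]
wrist_force: [-6.5, -0.6, 15.1]
finger_gap: 49.7
finger_force: 25.0
```

Converted, -0.8 mm is -0.08, -0.5 mm is -0.05.

```bash
python3 nudge.py '{"ticks":[[0,0,-0.05,0,0,0],[0,0,-0.08,0,0,0]]}'; python3 nudge.py '{"ticks":[[0,0,-0.03,0,0,0],[0,0,-0.03,0,0,0],[0,0,-0.03,0,0,0],[0,0,-0.03,0,0,0]]}' 60;python3 nudge.py '{"ticks":[[0,0,-2,0,0,0],[0,0,-5,0,0,0],[0,0,-8,0,0,0],[0,0,-10.5,0,0,0],[0,0,-10.5,0,0,0]]}'; python3 nudge.py '{"ticks":[[0,0,0,0,0,0],[0,0,0,0,0,0]]}' 36; python3 - <<'E'
from h import *
p,P,st=wrist("w3");z=P[...,2];D=P[...,:2]-FX
c,s=np.cos(FY),np.sin(FY);x=c*D[...,0]+s*D[...,1];y=-s*D[...,0]+c*D[...,1]
m=(z>49.5)&(z<57)&(abs(x)<34)&(y<-10)&(y>-100)
F=np.stack([x,y,z],-1);print(rect(F,m),np.percentile(y[m],[1,99]))
m=(z>78)&(z<95)&(np.hypot(x-60,y-22)<25);print("knob",np.mean(x[m]),np.mean(y[m]),rect(P,m))
cv2.imwrite("pics/w3c.png",p[:,:,::-1])
x,y=fw(60,22);print(x,y);go(x,y,125,1.512)
E
```

```text
clock: 8.9
eef_pos: [545.4, 47.9, 25.4]
eef_rot: [3.139, 0.0, 1.513]
wrist_force: [-2.0, -0.2, 2.9]
finger_gap: 50.0
finger_force: 25.0
clock: 9.3
eef_pos: [545.3, 47.9, 25.2]
eef_rot: [3.14, 0.0, 1.513]
wrist_force: [0.1, 0.4, -0.1]
finger_gap: 60.2
finger_force: 0.0
clock: 9.8
eef_pos: [546.6, 47.9, 133.6]
eef_rot: [3.134, -0.0, 1.513]
wrist_force: [-0.8, 1.2, -0.2]
finger_gap: 60.1
finger_force: 0.0
clock: 10.0
eef_pos: [544.6, 47.9, 129.1]
eef_rot: [3.141, 0.0, 1.513]
wrist_force: [-0.9, 0.5, -0.8]
finger_gap: 47.3
finger_force: 0.0
(array([ -2.8, -60.5]), array([58.3, 78.7]), 89.7, np.int64(4300), np.float64(53.1)) [-89.68419137 -21.54666607]
knob 59.06476716251638 21.780729060280233 (array([609.4, 122.2]), array([24.7, 25. ]), 33.2, np.int64(870), np.float64(82.5))
609.6836278291215 122.65436765829544
[78.4 60.6  4. ] [0.    0.    0.001]
```

View pics/w3.png

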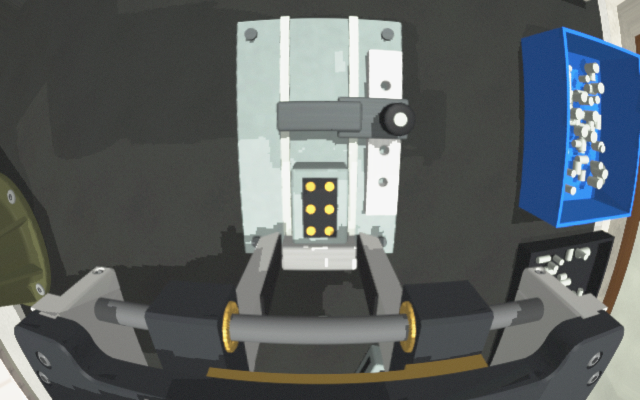

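The housing lies flat between the rails at (320,200), about 5 mm from the stop. The knob top is at (399,119). Next I go to the knob.

Converted, 55 mm is 5.5, 35 mm is 3.5.

```bash
python3 nudge.py '{"ticks":[[3.5,2.8,0,0,0,0],[7,5.5,0,0,0,0],[7.82,6.04,0.4,0,0,0],[7.82,6.04,0.4,0,0,0],[7.82,6.04,0.4,0,0,0]]}' 48;python3 nudge.py '{"ticks":[[0,0,0,0,0,0],[0,0,0,0,0,0],[0,0,0,0,0,0]]}';  python3 -c "
from h import *
go(609.5,122.4,56,1.512)"
```

```text
clock: 10.55
eef_pos: [609.1, 121.8, 125.5]
eef_rot: [3.141, 0.001, 1.513]
wrist_force: [-0.7, -1.1, 1.0]
finger_gap: 47.8
finger_force: 0.0
clock: 10.85
eef_pos: [609.8, 121.9, 126.7]
eef_rot: [3.139, -0.0, 1.512]
wrist_force: [0.6, 0.1, 0.9]
finger_gap: 48.2
finger_force: 0.0
[ 0.5 -0.5 70.7] [ 0.002 -0.     0.   ]
```

Converted, 69 mm is 6.9, 60 mm is 6.

```bash
python3 nudge.py '{"ticks":[[0.05,-0.02,2,0,0,0],[0.05,-0.02,4,0,0,0],[0.05,-0.02,6,0,0,0],[0.05,-0.02,6.9,0,0,0],[0.05,-0.02,6.9,0,0,0]]}';python3 nudge.py '{"ticks":[[0,0,0,0,0,0],[0,0,0,0,0,0],[0,0,0,0,0,0],[0,0,0,0,0,0]]}';  python3 -c "
from h import *
go(609.5,122.4,56,1.512)"
```

```text
clock: 11.35
eef_pos: [609.4, 122.7, 56.5]
eef_rot: [3.141, 0.0, 1.513]
wrist_force: [-0.4, -0.1, 0.6]
finger_gap: 47.7
finger_force: 0.0
clock: 11.75
eef_pos: [610.1, 123.0, 57.9]
eef_rot: [3.139, -0.0, 1.513]
wrist_force: [-0.3, 0.0, -0.5]
finger_gap: 48.3
finger_force: 0.0
[-0.6 -0.6  1.9] [ 0.003 -0.     0.001]
```

Converted, 1 mm is 0.1, -0.4 mm is -0.04.

```bash
python3 nudge.py '{"ticks":[[-0.04,-0.03,0.1,0,0,0],[-0.04,-0.03,0.1,0,0,0],[-0.04,-0.03,0.1,0,0,0]]}' 10 40;python3 nudge.py '{"ticks":[[0,0,0,0,0,0],[0,0,0,0,0,0],[0,0,0,0,0,0],[0,0,0,0,0,0]]}'
```

```text
clock: 12.05
eef_pos: [609.6, 122.6, 56.4]
eef_rot: [3.14, 0.0, 1.513]
wrist_force: [-1.1, 0.2, -0.7]
finger_gap: 27.5
finger_force: 0.0
clock: 12.45
eef_pos: [609.4, 122.6, 56.3]
eef_rot: [3.14, 0.0, 1.513]
wrist_force: [-3.8, -0.0, 0.9]
finger_gap: 25.1
finger_force: 40.0
```

```bash
python3 nudge.py '{"ticks":[[0,0,-0.3,0,0,0],[0,0,-0.6,0,0,0],[0,0,-0.9,0,0,0],[0,0,-1.05,0,0,0],[0,0,-1.05,0,0,0]]}';python3 nudge.py '{"ticks":[[0,0,0,0,0,0],[0,0,0,0,0,0],[0,0,0,0,0,0],[0,0,0,0,0,0]]}'; python3 - <<'E'
from h import *
p,d=manip.camera("side");P=cloud("side",d);P[d==0]=np.nan
cv2.imwrite("pics/s2.png",cv2.resize(p[130:240,260:400,::-1],None,fx=5,fy=5,interpolation=cv2.INTER_CUBIC))
x,y=fw(60,-8);print(x,y);go(609.4+1.75*-1,122.6-29.95,67,1.512)
E
```

```text
clock: 12.95
eef_pos: [609.3, 122.5, 66.7]
eef_rot: [3.14, 0.0, 1.513]
wrist_force: [-3.0, 0.4, -9.1]
finger_gap: 25.3
finger_force: 40.0
clock: 13.35
eef_pos: [609.3, 122.5, 66.6]
eef_rot: [3.14, 0.0, 1.513]
wrist_force: [-4.6, -0.1, -9.9]
finger_gap: 25.3
finger_force: 40.0
607.9296286659755 92.70568677022153
[-29.9   0.1  -0.3] [0.001 0.    0.001]
```

View pics/s2.png

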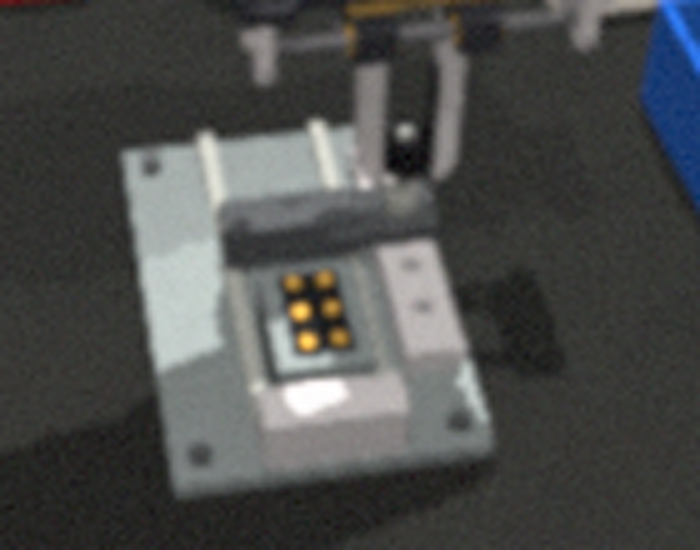

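The fingers hold the raised knob at (405,150), and the 9 N pull matches the spring at a 10 mm lift. Now I drag the jaw.

```bash
python3 nudge.py '{"ticks":[[-0.5,0,0,0,0,0],[-1,0,0,0,0,0],[-1.5,0,0,0,0,0],[-2,0,0,0,0,0],[-2.4,0,0,0,0,0]]}';python3 nudge.py '{"ticks":[[-0.3,0,0,0,0,0],[-0.5,0,0,0,0,0],[-0.6,0,0,0,0,0],[-0.6,0,0,0,0,0],[-0.6,0,0,0,0,0]]}';  python3 -c "
from h import *
go(609.4+1.75*-1,122.6-29.95,67,1.512)"
```

```text
clock: 13.9
eef_pos: [607.9, 98.6, 66.8]
eef_rot: [3.14, -0.0, 1.513]
wrist_force: [-4.8, 1.9, -11.2]
finger_gap: 24.9
finger_force: 40.0
clock: 14.4
eef_pos: [607.6, 93.4, 66.8]
eef_rot: [3.14, -0.001, 1.513]
wrist_force: [-5.3, 5.8, -9.3]
finger_gap: 24.7
finger_force: 40.0
[-0.8  0.1 -0.2] [ 0.002 -0.001  0.001]
```

Converted, -0.8 mm is -0.08.

```bash
python3 nudge.py '{"ticks":[[-0.08,0,0,0,0,0],[-0.08,0,0,0,0,0],[-0.08,0,0,0,0,0]]}'; python3 nudge.py '{"ticks":[[0,0,0.3,0,0,0],[0,0,0.6,0,0,0],[0,0,0.9,0,0,0],[0,0,1,0,0,0],[0,0,1,0,0,0]]}';python3 nudge.py '{"ticks":[[0,0,0,0,0,0],[0,0,0,0,0,0],[0,0,0,0,0,0]]}'
```

```text
clock: 14.7
eef_pos: [607.6, 93.2, 66.9]
eef_rot: [3.14, -0.002, 1.513]
wrist_force: [-4.2, 9.4, -10.3]
finger_gap: 25.0
finger_force: 40.0
clock: 15.2
eef_pos: [607.7, 93.2, 57.1]
eef_rot: [3.14, -0.002, 1.513]
wrist_force: [-6.7, 10.1, -6.4]
finger_gap: 25.0
finger_force: 40.0
clock: 15.5
eef_pos: [607.7, 93.2, 57.2]
eef_rot: [3.14, -0.002, 1.513]
wrist_force: [-5.8, 8.5, -6.0]
finger_gap: 25.2
finger_force: 40.0
```

The pin appears to have entered the hole, since the force is now the spring's at a small lift. I release and check.

Converted, 0.8 mm is 0.08, 0.4 mm is 0.04.

```bash
python3 nudge.py '{"ticks":[[0,0,0.04,0,0,0],[0,0,0.08,0,0,0],[0,0,0.08,0,0,0]]}'; python3 nudge.py '{"ticks":[[0,0,0,0,0,0],[0,0,0,0,0,0],[0,0,0,0,0,0],[0,0,0,0,0,0]]}' 48;python3 nudge.py '{"ticks":[[0,0,-2,0,0,0],[0,0,-5,0,0,0],[0,0,-8,0,0,0],[0,0,-8,0,0,0],[0,0,-8,0,0,0]]}'; python3 nudge.py '{"ticks":[[-4,0,0,0,0,0],[-8,0,0,0,0,0],[-8,0,0,0,0,0],[-8,0,0,0,0,0],[-8,0,0,0,0,0]]}'; python3 - <<'E'
from h import *
p,P,st=wrist("w4");z=P[...,2];D=P[...,:2]-FX
c,s=np.cos(FY),np.sin(FY);x=c*D[...,0]+s*D[...,1];y=-s*D[...,0]+c*D[...,1]
F=np.stack([x,y,z],-1)
m=(z>74)&(z<100)&(np.hypot(x-60,y+8)<25);print("knob",np.mean(x[m]),np.mean(y[m]),rect(P,m))
m=(z>40)&(z<51)&(abs(y+7)<30)&(x<34)&(x>28);print("jaw y",np.percentile(y[m],[2,50,98]))
m=(z>50.5)&(z<57)&(abs(x)<30)&(y>-100)&(y<-10);print("hous",rect(F,m))
E
```

```text
clock: 15.8
eef_pos: [607.7, 93.2, 56.5]
eef_rot: [3.14, -0.002, 1.513]
wrist_force: [-6.4, 9.7, -6.2]
finger_gap: 25.5
finger_force: 40.0
clock: 16.2
eef_pos: [608.4, 91.7, 56.7]
eef_rot: [3.138, -0.0, 1.513]
wrist_force: [0.8, -0.2, -0.4]
finger_gap: 47.8
finger_force: 0.0
clock: 16.7
eef_pos: [607.9, 91.7, 136.4]
eef_rot: [3.138, -0.0, 1.513]
wrist_force: [0.3, -0.2, -0.1]
finger_gap: 48.0
finger_force: 0.0
clock: 17.2
eef_pos: [602.8, 12.6, 135.3]
eef_rot: [3.141, -0.0, 1.513]
wrist_force: [-0.0, -0.2, -0.5]
finger_gap: 48.0
finger_force: 0.0
knob 60.16188439118604 -7.141132143468704 (array([608.4,  93.8]), array([24.1, 25.9]), 85.4, np.int64(881), np.float64(82.5))
jaw y [-24.60546697  -7.31067117   9.88916218]
hous (array([ -0.9, -52.3]), array([53.1, 84.3]), 90.4, np.int64(4050), np.float64(53.0))
```

View pics/w4.png

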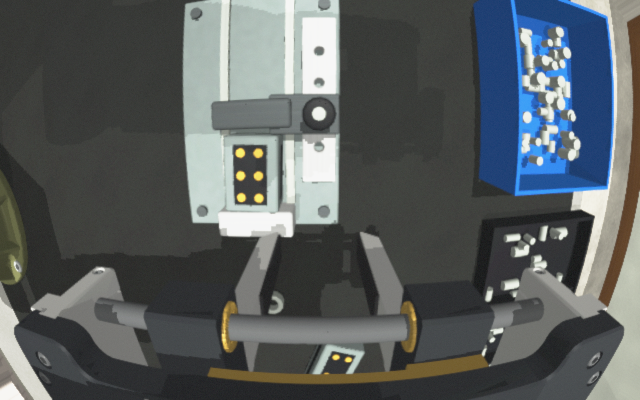

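The jaw is against the housing at (251,113), with the housing at (251,174). The knob top is back at its home height of 82.5 mm, about 29 mm further along. The hole it left is open, and the fingers are clear.

```bash
python3 -c "
from cell import manip
print(manip.sign_off())"
```

```text
the job is handed in; nothing more can be done
None
```

The job is handed in at about 17 s of robot time, verdict not shown: the shorter housing lies flat in the channel, held by the jaw, which measured about 29 mm of travel with the plunger home in the next hole; I never reached for the bystanders but did not re-measure them.

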